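# Hang the shelf lamp and switch it on

### The job

The rechargeable shelf lamp has been charged: hang it back under the wooden shelf by slipping both its holes over the two black pins at once, pushed back until it sits against the board, and let go of it. Then, with the lamp hanging there, switch it on by pushing up the front end of the orange rocker that is hidden under its front lip. Leave the kitchen things standing around where they are.

Things in the scene. Friction and masses are not known exactly. Their poses are not given: they have to be found in the camera images.
- shelf: Fixed light-wood worktop shelf: upright back board 350 wide, 296 high, 12 thick under a top board. Origin: on the worktop below the middle of the back board's front face. x points into the board (the lamp is pushed on along +x), y to the left seen from the robot, z up. In front of it are only 45 mm brackets at the top and foot bars (18 high, 55 long) at y +-160, two pins, a tin
- top_edge (a point): Middle of the front edge of the shelf's top board, at its underside: 295 above the worktop. The top board is 370 long, 18 thick and overhangs the back board's front face by 60 mm towards the robot; spice jars 105 tall are fixed on it
- pin_left_root (a point): Where the axis of the left (+y of the shelf's frame, as the robot sees it) black steel pin leaves the board's front face: 85 mm from the shelf's middle, 215 above the worktop. The pin is a round bar of 8 mm diameter with a round end; it sticks 30 mm out of the board and rises 10 degrees, so that its end is 5.3 mm higher than its root. The point has the shelf's axes
- seat_left (a point): Where the centre of the lamp's left hole lies once the lamp hangs home on the left pin: 2.5 mm in front of the board, 2 mm below the pin's root
- pin_right_root (a point): Where the axis of the right (-y) black steel pin leaves the board's front face: 85 mm from the shelf's middle, 215 above the worktop. The pin is a round bar of 8 mm diameter with a round end; it sticks 30 mm out of the board and rises 10 degrees, so that its end is 5.3 mm higher than its root. The point has the shelf's axes
- seat_right (a point): Where the centre of the lamp's right hole lies once the lamp hangs home on the right pin: 2.5 mm in front of the board, 2 mm below the pin's root
- lamp: White steel shelf lamp, 220 long (y), 95 deep (x), 115 high, 0.5 to 0.75 kg, standing on its 5 mm end cheeks (y +-107.5). Origin: on its standing plane under the middle of the black battery pod; x to its back (goes against the board), y left, z up; hung, its axes agree with the shelf's. Back plate: rear face at x 65, z 10 to 62; on it two ears 36 wide at y +-85, x 60 to 65, up to z 115
- lip (a point): Middle of the lower front edge of the lamp's front lip, lamp x -30, z 50. The lip (4 thick) hangs from the front of the hood, a flat plate over the lamp's whole length, x -30 to 65, z 52 to 62. Under the hood: flat light panels and, at y 0, the orange rocker between two lugs; the space below and in front of the rocker is open between the end cheeks
- grip (a point): A good grasp point on the lamp: inside the black battery pod, a block 34 x 34 mm on the hood's front part, lamp x -17 to 17, y -17 to 17, z 61 to 103; this point is at x 0, y 0, z 88 of the lamp. The lamp's centre of mass lies about 20 mm behind it
- hole_left (a point): Centre of the lamp's left hole (14 mm diameter, through the 5 mm ear along the lamp's x), at x 62.5, y +85, z 95 of the lamp
- hole_right (a point): Centre of the lamp's right hole (14 mm diameter, through the 5 mm ear along the lamp's x), at x 62.5, y -85, z 95 of the lamp
- nose (a point): Middle of the rocker's rounded front end (nose), on its centre line; radius 3.8, 38 wide along y. The rocker turns on a cross pin at lamp x 8, z 30; the nose is 31 mm in front of it. Off: nose at lamp x -22, z 22, so 8 mm behind the lip's front edge and 28 mm below its lower edge. It must be pushed up from below, by 15 mm
- rocker (a joint): Rocker of the lamp, rad: 0 = off (nose down), 0.5 = on, at the stop (nose up, 15 mm higher, at lamp z 38). It counts as on above 0.42. A stiff rocker without spring: it stays where it is left; moving it takes about 1.5 N straight up at the nose
- jug: Cream china jug, 115 x 170, 170 tall, loose; origin at the middle of its underside, z up; to be left alone
- onion: Red onion, about 84 across, 82 tall, loose; origin at the middle of its underside, z up; to be left alone
- garlic: Garlic bulb, 53 across and tall, loose; origin at the middle of its underside, z up; to be left alone
- tin: Food tin, 75 diameter, 58 tall, loose, on the worktop under where the lamp will hang; origin at the middle of its underside, z up; to be left alone
- bottle: Green glass oil bottle, 61 diameter, 268 tall, loose; origin at the middle of its underside, z up; to be left alone
- mill: Dark wooden pepper mill, 58 diameter, 170 tall, loose; origin at the middle of its underside, z up; to be left alone
- canister: Canister with red lid, 104 diameter, 144 tall, loose; origin at the middle of its underside, z up; to be left alone
- mug: Striped mug, 88 x 118, 92 tall, loose; origin at the middle of its underside, z up; to be left alone
- jar: Glass jar with grey lid, 64 diameter, 94 tall, loose; origin at the middle of its underside, z up; to be left alone
- utensil_crock_1: Teal crock full of utensils, 226 x 246 at its widest (utensils), 312 tall, fixed at the back left; origin at the middle of its underside; keep clear of it

How it is judged:
By the outcome, as a careful person would: the job done as asked, in the order asked, and still so for the second after the job is handed in, with the robot touching nothing.
It also fails if it takes over 58 s, if anything falls off the work surface, if the arm or the gripper's body presses on something with over 40 N, if the wrist force passes 120 N, or if a joint passes its speed limit or range.

### The arm

A 6-joint arm with a two-finger parallel gripper is mounted at the origin on the work surface; the furniture and walls round the work are solid. World frame = base frame: x ahead of the robot, y to its left, z up, the work surface at z = 0. Lengths are in mm, angles in rad, forces in N, time in s.
With the tool pointing down it reaches from about 300 to 875 mm from the base axis. Payload 6.4 kg.
Tool frame: the origin (TCP) lies between the finger pads; the fingertips stand 8 mm ahead of it and the grasp point (between the pads) lies 11 mm behind it; z points along the fingers, y is the line along which they close (so a half turn about z gives the same grasp; the last joint's range is limited). The gripper opens to 88 mm and grips with 3 to 60 N. Pads are 18 mm wide; open, the fingers measure 123 mm over their backs; the gripper's body (75 mm by 187 mm) begins 45 mm behind the grasp point.
Start: joints at [0.946, 0.181, 1.607, -0, 1.354, -0.206], TCP at [233.823, 525.327, 246.714] pointing down, gripper open.
Joint ranges: [-2.99, 2.99], [-0.89, 2.07], [0.3, 2.58], [-1.14, 4.28], [0, 2.63], [-3.12, 3.12]. Speed limits (rad/s): [2.57, 2.57, 3.01, 3.14, 3.14, 3.14].

### API

Orientations are given as a rotation vector (axis times angle).
In Python, from rig import * gives the robot as it stands. The module is installed in compiled form; this text tells all that it offers.
- The arm moves only by the shell command python3 -m crank 'ROWS' [FORCE]. ROWS is a JSON object of lists of equal length, an entry for each row: "travel": the shift along the tool's x, y, z in mm, a list of three; "delta_rot": the turn, a rotation vector about the tool's x, y, z in degrees, a list of three; "gripper": the finger opening in mm, from 0 to 88.1. In form: {"travel": [[x, y, z], ...], "delta_rot": [[rx, ry, rz], ...], "gripper": [gripper, ...]}. A call has 1 to 12 rows; each row is the pose to reach, as a shift and turn from the pose commanded when the call began, along the tool's axes at that moment; what a row does not reach only later rows make up. A row lasts 1/12 s, in which the tool goes at most 41.7 mm and 7.16 degrees, less where a joint would pass 70% of its speed; a pose out of reach is approached as far as the arm can. A call with a gripper value outside its range is refused whole. The fingers move at their own pace and stop on an object; FORCE is the grip in N (left out, the last holds). Time passes only in rows, so rows that repeat a pose let the fingers close. It gives the time, the measured TCP pose, the force, the opening and the grip force at its end, in the units of the state.
- sense(): the state, without advancing time (a new reading comes with each control period).
- grab_frame(name): name is "scene" or "top" or "wrist"; returns a dict with "img" (480x640x3 uint8, red, green, blue), "intrinsics" (3x3 intrinsics, pixels), "R" (3x3) and "t" (3): a world point X has camera coordinates R X + t. Camera axes: x right, y down, z forward; pixel columns grow to the right and rows downward; lengths in mm; the calibration is good to about 2 mm. The wrist camera is an equidistant fisheye: a pixel r from the principal point sees the ray r / f radians off the axis. A picture is of the moment at which its call begins. There is no depth.
- close_job(): hands the job in; it is judged then, once.
The state is a dict: "clock": time; "q": joint angles; "joint_vel": joint speeds; "joint_torque": joint torques, N m; "position": TCP position; "tcp_rot": TCP orientation; "ft_force": force on the tool from outside, world axes, zero at the start; "wrist_torque": the same for the moment, N m; "gripper_width": finger opening in mm; "grip_force": force on a finger pad.
Only numpy, scipy, OpenCV 4.12 (cv2) and the standard library are available. Lean on these libraries where they do the work, as an engineer would, in place of code of your own. Each camera call takes 0.05 s, during which the arm holds its last target. There are 200 camera calls.

## Working session

There is one attempt and no reset: what is moved stays moved. The work goes in short steps, Python scripts to look and compute and a shell command to move; the robot and the scene stay as the last step left them, time stands still between calls to the robot, and variables do not carry over. Pictures are saved under pics/ and viewed, at most 14 in all, crops included, and the job is handed in when it is done.

```bash
mkdir -p pics
python3 - <<'E'
from rig import *
import cv2,numpy as np
s=sense();print({k:np.round(v,3).tolist() for k,v in s.items()})
for n in("scene","top","wrist"):
    f=grab_frame(n);cv2.imwrite(f"pics/{n}0.png",f["img"][:,:,::-1]);np.savez(f"pics/{n}0.npz",**{k:f[k] for k in("img","intrinsics","R","t")})
    print(n,np.round(f["intrinsics"],1).tolist(),np.round(f["R"],3).tolist(),np.round(f["t"],1).tolist())
E
```

```text
{'clock': 0.0, 'q': [0.946, 0.182, 1.608, -0.0, 1.354, -0.206], 'joint_vel': [-0.002, -0.001, 0.001, -0.002, 0.0, -0.001], 'joint_torque': [0.001, -43.388, -34.184, 0.07, 0.039, -0.0], 'position': [233.538, 524.906, 245.835], 'tcp_rot': [-0.653, -3.072, 0.002], 'ft_force': [-0.554, -0.103, -0.239], 'wrist_torque': [0.007, 0.035, 0.031], 'grip_force': 0.0, 'gripper_width': 87.834}
scene [[609.8, 0.0, 321.8], [0.0, 609.8, 238.9], [0.0, 0.0, 1.0]] [[-0.781, -0.624, 0.009], [-0.298, 0.36, -0.884], [0.549, -0.693, -0.467]] [324.1, 304.6, 1683.1]
top [[448.2, 0.0, 316.2], [0.0, 448.2, 242.4], [0.0, 0.0, 1.0]] [[0.025, -1.0, 0.007], [-0.995, -0.026, -0.092], [0.092, -0.004, -0.996]] [-59.1, 473.8, 1230.0]
wrist [[371.6, 0.0, 319.1], [0.0, 371.6, 240.2], [0.0, 0.0, 1.0]] [[0.407, 0.914, -0.0], [0.883, -0.393, 0.258], [0.236, -0.105, -0.966]] [-574.3, -35.0, 388.3]
```

View pics/scene0.png

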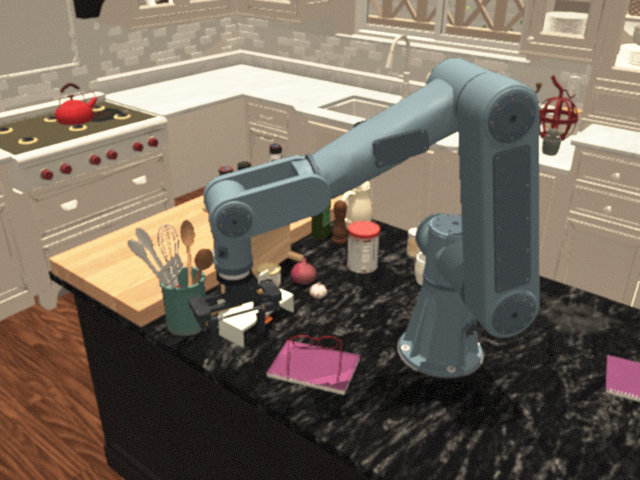

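View pics/top0.png

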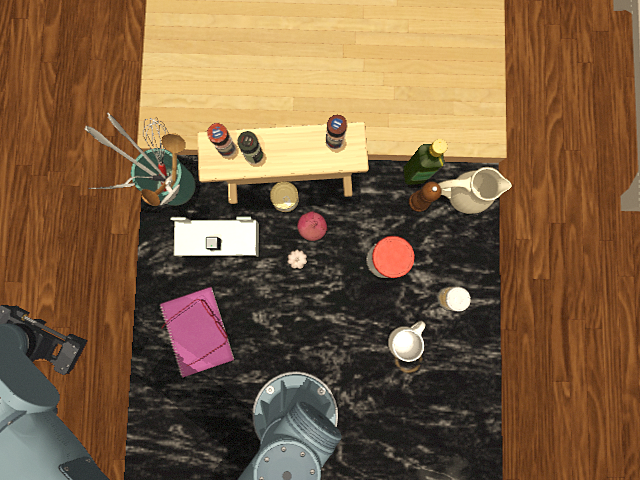

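Scene and top show the lamp near top pixel (215,238), its pod near (213,242), and the shelf's front edge from (200,181) to (367,176). I'll enlarge these.

Run:
```python
import cv2,numpy as np
i=cv2.imread("pics/top0.png")
a=cv2.resize(i[208:268,165:265],None,fx=8,fy=8,interpolation=cv2.INTER_CUBIC)
cv2.imwrite("pics/c1.png",a)
b=cv2.resize(i[112:215,190:380],None,fx=4,fy=4,interpolation=cv2.INTER_CUBIC)
cv2.imwrite("pics/c2.png",b)
```

```text
(no output)
```

View pics/c1.png

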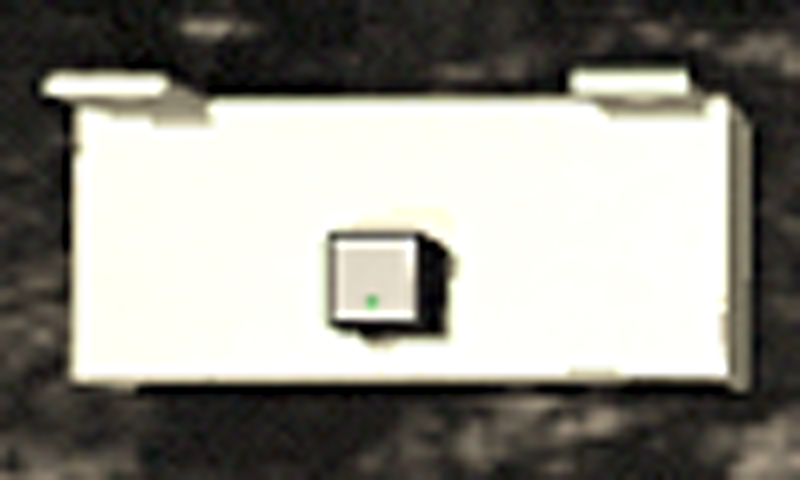

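View pics/c2.png

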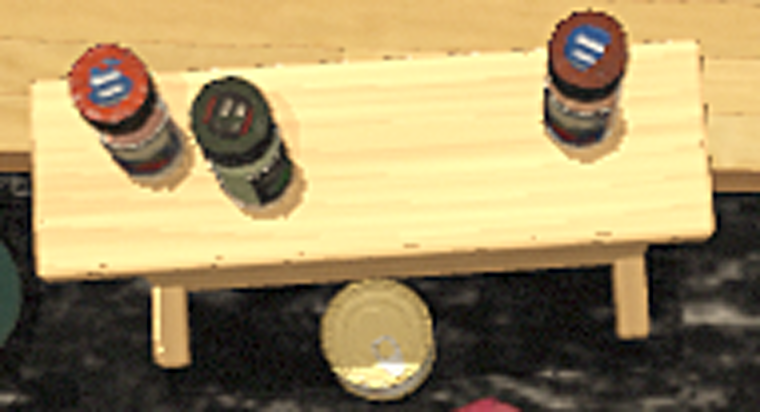

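The pod top corners are at about c1 (329,232) to (419,323). The shelf's front corners are at c2 (40,278) and (713,240), and the foot-bar ends are at (172,362) and (634,335). Next I fit both poses.

```bash
cat > h.py <<'E'
import numpy as np,cv2
from scipy.optimize import least_squares
def load(n): return dict(np.load(f"pics/{n}.npz"))
def proj(f,X,fish=False):
    c=np.atleast_2d(X)@f["R"].T+f["t"];K=f["intrinsics"]
    if fish:
        r=np.hypot(c[:,0],c[:,1]);th=np.arctan2(r,c[:,2]);p=c[:,:2]/r[:,None]*th[:,None]
    else: p=c[:,:2]/c[:,2:]
    return p*[K[0,0],K[1,1]]+K[:2,2]
def T2(p,P,z0=0):
    x,y,a=p[:3];P=np.array(P,float);c,s=np.cos(a),np.sin(a)
    return np.c_[x+c*P[:,0]-s*P[:,1],y+s*P[:,0]+c*P[:,1],P[:,2]+z0]
def fit(f,P,uv,p0,z0=0,fish=False):
    r=least_squares(lambda p:(proj(f,T2(p,P,z0),fish)-uv).ravel(),p0,x_scale=[100,100,1],loss='soft_l1')
    return r.x,(proj(f,T2(r.x,P,z0),fish)-uv).round(2)
def up(c,s,o): return (np.array(c,float)+.5)/s-.5+o
E
python3 - <<'E'
from h import *
f=load("top0")
P=[[-17,17,103],[-17,-17,103],[17,17,103],[17,-17,103],[-30,110,62],[-30,-110,62],[65,85,115],[65,-85,115]]
uv=up([[330,322],[419,322],[330,233],[419,234],[73,381],[730,382],[105,73],[632,68]],8,[165,208])
p,r=fit(f,P,uv,[430,200,0]);print("lamp",p.round(1),np.degrees(p[2]).round(2),r.tolist())
P=[[-60,185,295],[-60,-185,295],[-55,160,18],[-55,-160,18]]
uv=up([[43,281],[714,241],[172,362],[634,335]],4,[190,112])
p,r=fit(f,P,uv,[580,20,0]);print("shelf",p.round(1),np.degrees(p[2]).round(2),r.tolist())
for n,c,z in(("onion",(312,226),50),("garlic",(298,259),30),("tin",up((378,338),4,[190,112]),58)):
    q=least_squares(lambda p:(proj(f,[[p[0],p[1],z]])-c).ravel(),[400,0]).x;print(n,q.round())
E
```

```text
lamp [460.9 226.8   0. ] 1.77 [[-1.07, 0.96], [0.88, 0.89], [-0.84, -0.9], [1.08, -1.09], [0.03, -0.24], [-0.27, -0.78], [0.23, 0.33], [-0.02, 0.66]]
shelf [6.528e+02 3.350e+01 1.000e-01] 4.99 [[0.24, 0.12], [-0.31, 0.22], [1.35, -0.2], [-1.09, -0.21]]
onion [517. -34.]
garlic [427.   2.]
tin [597.  44.]
```

```bash
python3 -m crank '{"travel":[[-200,-212,0],[-200,-212,0],[-200,-212,0],[-200,-212,0],[-200,-212,0],[-200,-212,0],[-200,-212,0],[-200,-212,0],[-200,-212,0],[-200,-212,0],[-200,-212,0],[-200,-212,0]],"delta_rot":[[0,0,80],[0,0,80],[0,0,80],[0,0,80],[0,0,80],[0,0,80],[0,0,80],[0,0,80],[0,0,80],[0,0,80],[0,0,80],[0,0,80]],"gripper":[80,80,80,80,80,80,80,80,80,80,80,80]}'
cat >> h.py <<'E'
from scipy.spatial.transform import Rotation as Ro
def st(log=True):
    from rig import sense
    s=sense();R=Ro.from_rotvec(s["tcp_rot"]).as_matrix()
    if log: open("log.txt","a").write(repr((list(map(float,s["q"])),list(map(float,s["position"])),list(map(float,s["tcp_rot"]))))+"\n")
    print("t",round(float(s["clock"]),2),"p",np.round(s["position"],1),"q",np.round(s["q"],3),"F",np.round(s["ft_force"],1),"w",np.round(s["gripper_width"],1),"R",R.round(3).tolist());return s,R
E
python3 -c "from h import *;st()"
```

```text
clock: 1.15
position: [330.3, 250.0, 246.6]
tcp_rot: [-2.481, -1.927, 0.0]
ft_force: [-1.0, -0.3, -0.3]
gripper_width: 80.3
grip_force: 0.0
t 1.15 p [330.3 250.  246.6] q [ 0.36  -0.201  1.985  0.     1.357  0.609] F [-1.  -0.3 -0.3] w 80.3 R [[0.247, 0.969, -0.0], [0.969, -0.247, -0.0], [-0.0, -0.0, -1.0]]
```

```bash
python3 -m crank '{"travel":[[0,0,0],[0,0,0],[0,0,0],[0,0,0],[0,0,0],[0,0,0],[0,0,0],[0,0,0],[0,0,0],[0,0,0],[0,0,0]],"delta_rot":[[0,0,74],[0,0,74],[0,0,74],[0,0,74],[0,0,74],[0,0,74],[0,0,74],[0,0,74],[0,0,74],[0,0,74],[0,0,74]],"gripper":[80,80,80,80,80,80,80,80,80,80,80]}'
python3 -c "from h import *;st()"
```

```text
clock: 2.07
position: [330.1, 250.4, 246.6]
tcp_rot: [3.141, 0.051, -0.0]
ft_force: [-0.4, 0.2, 0.2]
gripper_width: 80.3
grip_force: 0.0
t 2.07 p [330.1 250.4 246.6] q [ 0.361 -0.201  1.985 -0.     1.357  1.899] F [-0.4  0.2  0.2] w 80.3 R [[0.999, 0.032, -0.0], [0.032, -0.999, -0.0], [-0.0, 0.0, -1.0]]
```

```bash
python3 -m crank '{"travel":[[60,24,60],[60,24,60],[60,24,60],[60,24,60],[60,24,60],[60,24,60],[60,24,60]],"delta_rot":[[0,30,0],[0,30,0],[0,30,0],[0,30,0],[0,30,0],[0,30,0],[0,30,0]],"gripper":[80,80,80,80,80,80,80]}'
cat > kin.py <<'E'
from h import *
L=[eval(l) for l in open("log.txt")]
# planar: shoulder height h, offset a, L1, L2, wrist d, lateral e
def fk(p,q):
    h,a,L1,L2,d,e=p;q1,q2,q3,q4,q5,q6=q
    Rz=Ro.from_euler('z',q1);y=lambda t:Ro.from_euler('y',t)
    x=np.array([a,e,h])+y(q2).apply([0,0,L1])
    W=y(q2+q3);x=x+W.apply([0,0,L2]);W=W*Ro.from_euler('z',q4)*y(q5)
    x=x+W.apply([0,0,d]);return Rz.apply(x),Rz*W*Ro.from_euler('z',q6)
def res(p): return np.concatenate([fk(p,q)[0]-x for q,x,_ in L]+[(np.array(p)-[200,0,440,490,270,117])*.002])
P=least_squares(res,[200,0,440,490,270,117]).x
if __name__=="__main__":
    print(P.round(1),res(P).round(1))
    for q,x,r in L: print((fk(P,q)[1].as_matrix().T@Ro.from_rotvec(r).as_matrix()).round(3).tolist())
E
python3 -c "from h import *;st()";python3 kin.py
```

```text
clock: 2.65
position: [390.8, 228.7, 186.8]
tcp_rot: [-3.026, -0.057, -0.809]
ft_force: [-0.1, -0.0, -0.6]
gripper_width: 80.0
grip_force: 0.0
t 2.65 p [390.8 228.7 186.8] q [ 0.382 -0.311  2.286 -0.27   0.688  2.083] F [-0.1 -0.  -0.6] w 80.0 R [[0.866, 0.038, 0.499], [0.033, -0.999, 0.018], [0.499, 0.001, -0.866]]
[ 48.9  69.1 610.8 460.4 303.2 117.8] [-0.  -0.  -0.   0.  -0.   0.   0.   0.  -0.  -0.3  0.1  0.3 -0.1  0.1
  0. ]
[[0.0, -1.0, 0.0], [1.0, 0.0, 0.0], [-0.0, 0.0, 1.0]]
[[0.0, -1.0, 0.0], [1.0, 0.0, -0.0], [0.0, 0.0, 1.0]]
[[0.0, -1.0, -0.0], [1.0, 0.0, 0.0], [-0.0, -0.0, 1.0]]
```

```bash
echo "([0.946,0.1815,1.6075,0,1.354,-0.206],[233.6,525.1,246.3],[-0.653,-3.072,0.002])" >> log.txt; python3 kin.py | head -3
cat > ik.py <<'E'
from kin import *
import sys
lo=np.array([-2.99,-.89,.3,-1.14,0,-3.12]);hi=np.array([2.99,2.07,2.58,4.28,2.63,3.12])
def tool(yaw,pitch): # pitch deg below horizontal, camera up
    c,s=np.cos(np.radians(pitch)),np.sin(np.radians(pitch));z=np.array([c,0,-s]);x=np.array([s,0,c]);y=np.cross(z,x)
    return Ro.from_euler('z',yaw,degrees=True).as_matrix()@np.c_[x,y,z]
A=np.array([[0,-1,0],[1,0,0],[0,0,1.]])
def ik(x,R,q0):
    def f(q):
        t,W=fk(P,q);return np.r_[(t-x)/100,(W.as_matrix()@A-R).ravel()]
    r=least_squares(f,np.clip(q0,lo+.01,hi-.01),bounds=(lo,hi));return r.x,r.cost
if __name__=="__main__":
  for pitch in(20,30,40,50,60):
    for nm,g,yaw in(("pick",[461,227,88],1.8),("lift",[461,227,240],1.8),("pre",[538,24,211],5),("hang",[588,28,206],5),("press",[545,25,125],5)):
      R=tool(yaw,pitch);x=np.array(g)+11*R[:,2]
      for q0 in([.38,-.3,2.2,-.2,.6,2],[.3,-.3,2.2,3.0,.4,-1.2]):
        q,c=ik(x,R,q0);print(pitch,nm,q.round(2),"ok" if c<1e-6 else round(c,4))
E
python3 ik.py
```

```text
[184.7  28.  441.  466.8 271.  116.4] [-0.5 -1.7  0.2 -0.5 -1.7  0.2 -0.   4.4 -0.5  1.3 -0.4  0.1 -0.   0.1
  0.  -0.   0.  -0. ]
[[0.0, -1.0, 0.0], [1.0, 0.0, 0.0], [-0.0, 0.0, 1.0]]
20 pick [ 0.21 -0.1   2.45 -1.14  0.    2.81] 0.2269
20 pick [ 0.4   0.22  2.57  3.59  0.9  -1.73] ok
20 lift [ 0.29 -0.37  2.42 -1.14  0.14  2.83] 0.0461
20 lift [ 0.4  -0.26  2.48  4.07  0.44 -2.32] ok
20 pre [-0.4  -0.24  2.54  2.18  0.56 -0.87] ok
20 pre [-0.4  -0.24  2.54  2.18  0.56 -0.87] ok
20 hang [-0.33 -0.08  2.43  2.34  0.55 -1.  ] ok
20 hang [-0.33 -0.08  2.43  2.34  0.55 -1.  ] ok
20 press [-0.38  0.06  2.58  2.5   0.79 -1.26] 0.0
20 press [-0.38  0.06  2.58  2.5   0.79 -1.26] 0.0
30 pick [ 0.22 -0.07  2.45 -0.87  0.    2.56] 0.1054
30 pick [ 0.38  0.1   2.53  3.71  0.58 -1.89] ok
30 lift [ 0.35 -0.32  2.38 -1.14  0.27  2.87] 0.004
30 lift [ 0.35 -0.31  2.46  4.28  0.26 -2.55] 0.0077
30 pre [-0.37 -0.27  2.46  1.67  0.39 -0.35] ok
30 pre [-0.37 -0.27  2.46  1.67  0.39 -0.35] ok
30 hang [-0.3  -0.12  2.35  1.86  0.35 -0.51] ok
30 hang [-0.3  -0.12  2.35  1.86  0.35 -0.51] ok
30 press [-0.3
[... 879 characters left out ...]
] ok
50 hang [-0.25 -0.08  2.14  0.5   0.46  0.86] ok
50 hang [-0.25 -0.08  2.14  0.5   0.46  0.86] ok
50 press [-0.28 -0.06  2.33  0.86  0.31  0.44] ok
50 press [-0.28 -0.06  2.33  0.86  0.31  0.44] ok
60 pick [ 0.3   0.02  2.29 -0.39  0.35  2.17] ok
60 pick [ 0.22 -0.02  2.44  4.22  0.   -2.5 ] 0.0535
60 lift [ 0.3  -0.2   2.1  -0.2   0.74  1.95] ok
60 lift [ 0.22 -0.33  2.46  4.17  0.   -2.45] 0.2704
60 pre [-0.26 -0.15  2.13  0.27  0.68  1.06] ok
60 pre [-0.26 -0.15  2.13  0.27  0.68  1.06] ok
60 hang [-0.22 -0.02  2.02  0.25  0.65  1.1 ] ok
60 hang [-0.22 -0.02  2.02  0.25  0.65  1.1 ] ok
60 press [-0.25 -0.01  2.22  0.38  0.47  0.94] ok
60 press [-0.25 -0.01  2.22  0.38  0.47  0.94] ok
```

```bash
cat > go.py <<'E'
from ik import *
# usage: go.py x y z(grasp point world) yaw pitch
a=list(map(float,sys.argv[1:]));s,R=st();R2=tool(a[3],a[4]);x=np.array(a[:3])+11*R2[:,2]
print("travel",(R.T@(x-s["position"])).round(1),"rot",np.degrees(Ro.from_matrix(R.T@R2).as_rotvec()).round(2))
q,c=ik(x,R2,np.array(s["q"]));print("ik",q.round(2),c.round(5),"ctr",(s["position"]-11*R[:,2]).round(1))
E
python3 go.py 420 226 145 1.8 54;python3 go.py 461 227 88 1.8 54|tail -2; python3 go.py 461 227 88 1.8 55|tail -1
```

```text
t 2.65 p [390.8 228.7 186.8] q [ 0.382 -0.311  2.286 -0.27   0.688  2.083] F [-0.1 -0.  -0.6] w 80.0 R [[0.866, 0.038, 0.499], [0.033, -0.999, 0.018], [0.499, 0.001, -0.866]]
travel [ 5.5  3.8 61.7] rot [-0.15  6.05  0.33]
ik [ 0.35 -0.2   2.37 -0.47  0.41  2.27] 0.0 ctr [385.3 228.5 196.3]
travel [ 12.6   4.3 131.6] rot [-0.15  6.05  0.33]
ik [ 0.32  0.    2.35 -0.74  0.25  2.53] 0.0 ctr [385.3 228.5 196.3]
ik [ 0.31  0.    2.34 -0.66  0.26  2.45] 0.0 ctr [385.3 228.5 196.3]
```

```bash
python3 -m crank '{"travel":[[5.5,3.8,30],[5.5,3.8,61.5],[5.5,3.8,61.5],[5.5,3.8,61.5]],"delta_rot":[[0,6,0.3],[0,6,0.3],[0,6,0.3],[0,6,0.3]],"gripper":[80,80,80,80]}'
python3 go.py 461 227 88 1.8 54
python3 - <<'E'
from rig import *
import cv2,numpy as np
f=grab_frame("wrist");cv2.imwrite("pics/w1.png",f["img"][:,:,::-1]);np.savez("pics/w1.npz",**{k:f[k] for k in("img","intrinsics","R","t")})
from h import *
print(proj(f,T2([460.9,226.8,np.radians(1.8)],[[0,0,103],[-30,0,50],[62.5,85,95],[62.5,-85,95],[-30,110,62],[-30,-110,62]]),True).round(0).tolist())
p=T2([652.8,33.5,np.radians(5)],[[0,85,215],[0,-85,215],[-29.5,85,220.3],[-29.5,-85,220.3]]);print(proj(f,p,True).round(0).tolist())
E
```

```text
clock: 2.98
position: [426.4, 225.0, 134.0]
tcp_rot: [-2.982, -0.044, -0.958]
ft_force: [-0.3, -0.5, 0.2]
gripper_width: 80.0
grip_force: 0.0
t 2.98 p [426.4 225.  134. ] q [ 0.36  -0.137  2.323 -0.5    0.405  2.308] F [-0.3 -0.5  0.2] w 80.0 R [[0.812, 0.03, 0.582], [0.024, -1.0, 0.017], [0.582, 0.0, -0.813]]
travel [ 1.4 -1.  68.6] rot [ 0.07  0.38 -0.07]
ik [ 0.32  0.    2.35 -0.75  0.25  2.54] 0.0 ctr [420.  224.8 143. ]
[[318.0, 253.0], [318.0, 325.0], [183.0, 163.0], [452.0, 162.0], [148.0, 317.0], [489.0, 316.0]]
[[499.0, -82.0], [664.0, -18.0], [522.0, -71.0], [687.0, -0.0]]
```

View pics/w1.png

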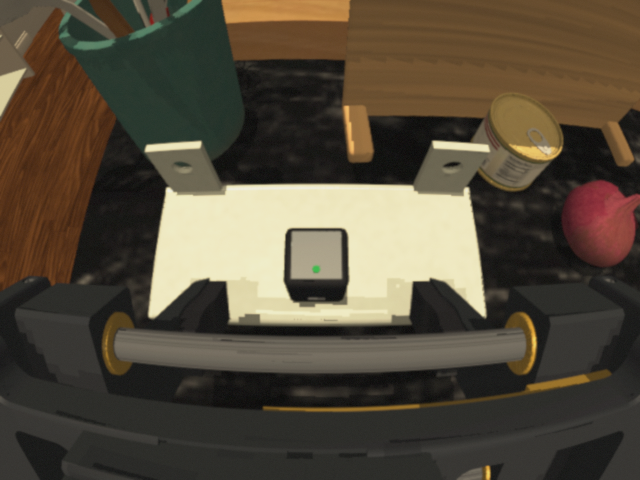

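Wrist view: pod at (317,255) and holes at (183,167) and (452,167), all within about 2 mm of my estimate. I'll grasp the pod.

```bash
python3 -m crank '{"travel":[[1.4,-1,35],[1.4,-1,60],[1.4,-1,68.5],[1.4,-1,68.5],[1.4,-1,68.5],[1.4,-1,68.5],[1.4,-1,68.5],[1.4,-1,68.5],[1.4,-1,68.5],[1.4,-1,68.5]],"delta_rot":[[0,0.4,0],[0,0.4,0],[0,0.4,0],[0,0.4,0],[0,0.4,0],[0,0.4,0],[0,0.4,0],[0,0.4,0],[0,0.4,0],[0,0.4,0]],"gripper":[80,80,80,80,25,25,25,25,25,25]}' 45
python3 go.py 461 227 165 1.8 54; python3 go.py 515 21 217 5 54|tail -1;python3 go.py 480 100 235 5 54|tail -1
```

```text
clock: 3.87
position: [468.2, 228.5, 82.2]
tcp_rot: [-2.972, -0.044, -0.978]
ft_force: [0.8, 0.1, 0.3]
gripper_width: 42.4
grip_force: 0.0
t 3.87 p [468.2 228.5  82.2] q [ 0.327  0.091  2.263 -0.792  0.243  2.591] F [0.8 0.1 0.3] w 42.4 R [[0.804, 0.031, 0.594], [0.023, -1.0, 0.021], [0.594, -0.003, -0.804]]
travel [ 43.3   1.  -59.9] rot [-0.12 -0.45 -0.13]
ik [ 0.32 -0.13  2.25 -0.4   0.44  2.17] 0.0 ctr [461.6 228.2  91.1]
ik [-0.27 -0.22  2.2   0.38  0.6   0.96] 0.0 ctr [461.6 228.2  91.1]
ik [-0.06 -0.32  2.23  0.15  0.61  1.33] 0.0 ctr [461.6 228.2  91.1]
```

```bash
python3 -m crank '{"travel":[[0,0,0],[0,0,0],[0,0,0],[0,0,0]],"delta_rot":[[0,0,0],[0,0,0],[0,0,0],[0,0,0]],"gripper":[25,25,25,25]}' 45
python3 go.py 461 227 165 1.8 54
```

```text
clock: 4.2
position: [468.1, 228.1, 81.8]
tcp_rot: [-2.973, -0.044, -0.977]
ft_force: [-4.2, -2.2, 6.1]
gripper_width: 33.3
grip_force: 45.0
t 4.2 p [468.1 228.1  81.8] q [ 0.327  0.092  2.263 -0.793  0.243  2.591] F [-4.2 -2.2  6.1] w 33.3 R [[0.805, 0.03, 0.593], [0.023, -1.0, 0.02], [0.593, -0.002, -0.805]]
travel [ 43.6   0.7 -60.2] rot [-0.08 -0.4  -0.12]
ik [ 0.32 -0.09  2.22 -0.4   0.43  2.17] 0.0 ctr [461.6 227.9  90.6]
```

```bash
python3 -m crank '{"travel":[[15,0,-20],[35,0.5,-48],[58,0.7,-80],[72,0.7,-98],[72,0.7,-98],[72,0.7,-98]],"delta_rot":[[0,0,0],[0,0,0],[0,0,0],[0,0,0],[0,0,0],[0,0,0]],"gripper":[25,25,25,25,25,25]}' 45
python3 go.py 529 22.7 217.6 5 53.6
```

```text
clock: 4.7
position: [467.2, 226.9, 202.4]
tcp_rot: [-2.973, -0.043, -0.976]
ft_force: [-0.1, -0.3, -8.1]
gripper_width: 33.6
grip_force: 45.0
t 4.7 p [467.2 226.9 202.4] q [ 0.324 -0.199  2.209 -0.335  0.543  2.102] F [-0.1 -0.3 -8.1] w 33.6 R [[0.805, 0.03, 0.592], [0.022, -1.0, 0.02], [0.593, -0.003, -0.805]]
travel [ 54.2 205.5  31.3] rot [ 1.83  0.05 -2.75]
ik [-0.25 -0.17  2.16  0.37  0.57  0.99] 0.0 ctr [460.7 226.7 211.3]
```

```bash
python3 -m crank '{"travel":[[4,12,2],[10,36,6],[17,65,10],[25,95,15],[33,125,19],[40,152,23],[47,178,27],[52,196,30],[54,205.5,31.3],[54,205.5,31.3],[54,205.5,31.3],[54,205.5,31.3]],"delta_rot":[[0.2,0,-0.3],[0.4,0,-0.6],[0.7,0,-1],[0.9,0,-1.3],[1.1,0,-1.7],[1.4,0,-2.1],[1.6,0,-2.5],[1.8,0,-2.75],[1.8,0,-2.75],[1.8,0,-2.75],[1.8,0,-2.75],[1.8,0,-2.75]],"gripper":[25,25,25,25,25,25,25,25,25,25,25,25]}' 45
python3 - <<'E'
from h import *
from rig import *
s,R=st()
for n in("wrist","scene","top"):
    f=grab_frame(n);cv2.imwrite(f"pics/{n}2.png",f["img"][:,:,::-1]);np.savez(f"pics/{n}2.npz",**{k:f[k] for k in("img","intrinsics","R","t")})
f=load("wrist2")
p=T2([652.8,33.5,np.radians(5)],[[0,85,215],[0,-85,215],[-29.5,85,220.3],[-29.5,-85,220.3]]);print(proj(f,p,True).round(1).tolist())
E
```

```text
clock: 5.7
position: [534.2, 24.5, 206.0]
tcp_rot: [-2.958, -0.129, -0.962]
ft_force: [0.1, 0.2, -7.9]
gripper_width: 33.5
grip_force: 45.0
t 5.7 p [534.2  24.5 206. ] q [-0.313 -0.225  2.219  0.422  0.6    0.887] F [ 0.1  0.2 -7.9] w 33.5 R [[0.805, 0.088, 0.586], [0.07, -0.996, 0.053], [0.589, -0.002, -0.808]]
[[170.2, 86.8], [472.7, 86.9], [154.5, 121.1], [488.7, 121.1]]
```

View pics/wrist2.png

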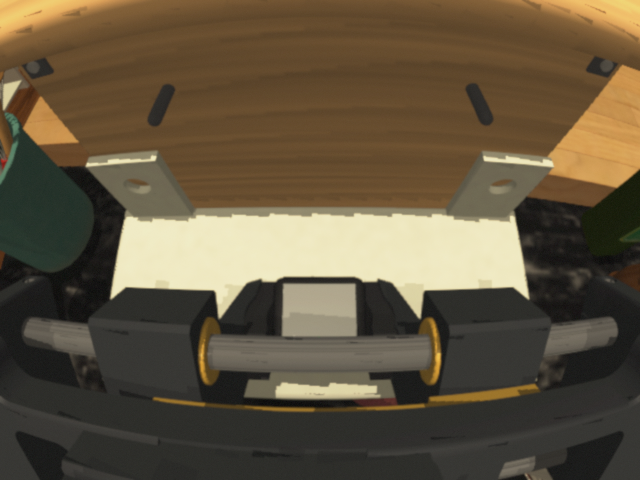

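Run:
```python
import cv2,numpy as np
i=cv2.imread("pics/wrist2.png")
b=np.hstack([i[72:217,85:185],i[72:217,455:555]]);b=cv2.convertScaleAbs(b,alpha=1.3)
cv2.imwrite("pics/c3.png",cv2.resize(b,None,fx=4,fy=4,interpolation=cv2.INTER_CUBIC))
```

```text
(no output)
```

View pics/c3.png

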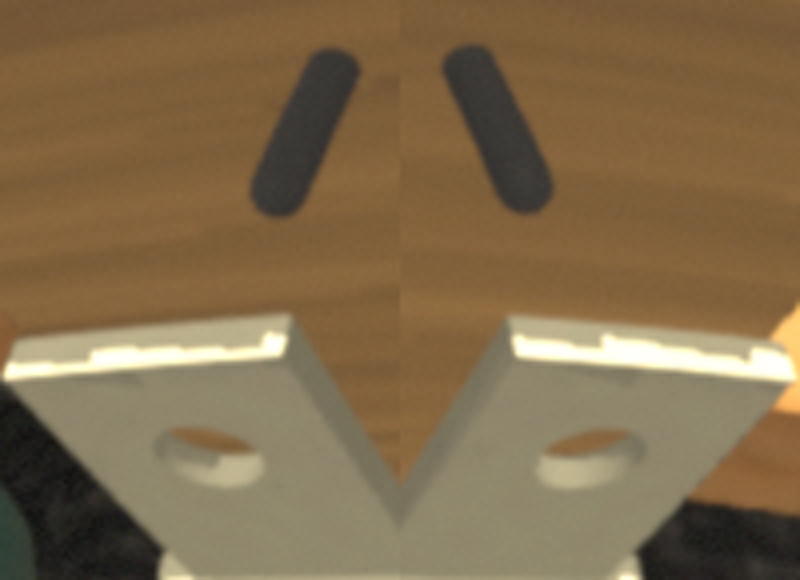

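Crop: the pin tip-ball centres are at (278,189) and (526,187), and the roots at (332,70) and (468,67). Hole front rims are at (209,458) and (591,459), and the ear corners at (5,377), (285,355), (515,355) and (795,380). I'll fit both poses in this one camera.

```bash
cat > rel.py <<'E'
from h import *
def lampfit(f,uv,P,p0,prior):
    def X(p): return Ro.from_euler('zyx',p[3:]).apply(P)+p[:3]
    r=least_squares(lambda p:np.r_[(proj(f,X(p),True)-uv).ravel(),(p-p0)/prior],p0,x_scale=[10,10,10,.1,.1,.1])
    return r.x,(proj(f,X(r.x),True)-uv).round(1)
E
python3 - <<'E'
from rel import *
f=load("wrist2")
c=lambda L,R:np.r_[up(L,4,[85,72]),up(np.array(R)-[400,0],4,[455,72])]
d=np.radians(1)
P=np.array([[60,85,95],[60,103,115],[60,67,115],[60,-85,95],[60,-67,115],[60,-103,115]],float)
uv=c([[209,458],[5,377],[285,355]],[[591,459],[515,355],[795,380]])
p0=np.array([526.9,23.5,124.2,5*d,0,0])
lp,r=lampfit(f,uv,P,p0,np.array([5,3,3,2*d,2*d,.5*d]));print("lamp",lp[:3].round(1),np.degrees(lp[3:]).round(2),r.tolist())
P=np.array([[0,85,215],[-25.6,85,219.5],[0,-85,215],[-25.6,-85,219.5]],float)
uv=c([[332,70],[278,189]],[[468,67],[526,187]])
sp,r=lampfit(f,uv,P,np.array([652.8,33.5,0,5*d,0,0]),np.array([5,5,3,2*d,.3*d,.3*d]));print("shelf",sp[:3].round(1),np.degrees(sp[3:]).round(2),r.tolist())
Rs=Ro.from_euler('z',sp[3]);H=Ro.from_euler('zyx',lp[3:]).apply([[62.5,85,95],[62.5,-85,95]])+lp[:3]
print("holes in shelf",Rs.inv().apply(H-sp[:3]).round(1))
E
```

```text
lamp [525.5  23.7 123.9] [4.92 0.59 0.02] [[0.4, -0.1], [0.0, 0.2], [-0.4, -0.1], [-0.4, -0.0], [0.4, 0.2], [0.0, -0.1]]
shelf [6.51e+02 3.43e+01 3.00e-01] [ 5.11 -0.02  0.01] [[0.1, -0.0], [-0.0, 0.1], [0.3, 0.1], [-0.3, -0.1]]
holes in shelf [[-62.2  85.3 218.1]
 [-62.7 -84.7 217.9]]
```

```bash
python3 -m crank '{"travel":[[1,0.3,-1.4],[7,0.3,3],[13.2,0.3,7.4],[20,0.3,12.4],[26.9,0.3,17.4],[30,0.3,20.3],[32.6,0.3,23.1],[32.6,0.3,23.1],[32.6,0.3,23.1]],"delta_rot":[[0,0,0],[0,0,0],[0,0,0],[0,0,0],[0,0,0],[0,0,0],[0,0,0],[0,0,0],[0,0,0]],"gripper":[25,25,25,25,25,25,25,25,25]}' 45
python3 - <<'E'
from h import *
from rig import *
s,R=st()
f=grab_frame("wrist");i=f["img"][:,:,::-1];cv2.imwrite("pics/w3.png",i);np.savez("pics/w3.npz",**{k:f[k] for k in("img","intrinsics","R","t")})
b=np.hstack([i[72:217,85:185],i[72:217,455:555]]);b=cv2.convertScaleAbs(b,alpha=1.3)
cv2.imwrite("pics/c4.png",cv2.resize(b,None,fx=4,fy=4,interpolation=cv2.INTER_CUBIC))
E
```

```text
clock: 6.6
position: [575.9, 27.1, 209.5]
tcp_rot: [-2.956, -0.13, -0.97]
ft_force: [1.5, 1.1, -11.4]
gripper_width: 33.5
grip_force: 45.0
t 6.6 p [575.9  27.1 209.5] q [-0.273 -0.117  2.124  0.399  0.569  0.934] F [  1.5   1.1 -11.4] w 33.5 R [[0.802, 0.088, 0.59], [0.071, -0.996, 0.052], [0.592, -0.0, -0.806]]
```

View pics/c4.png

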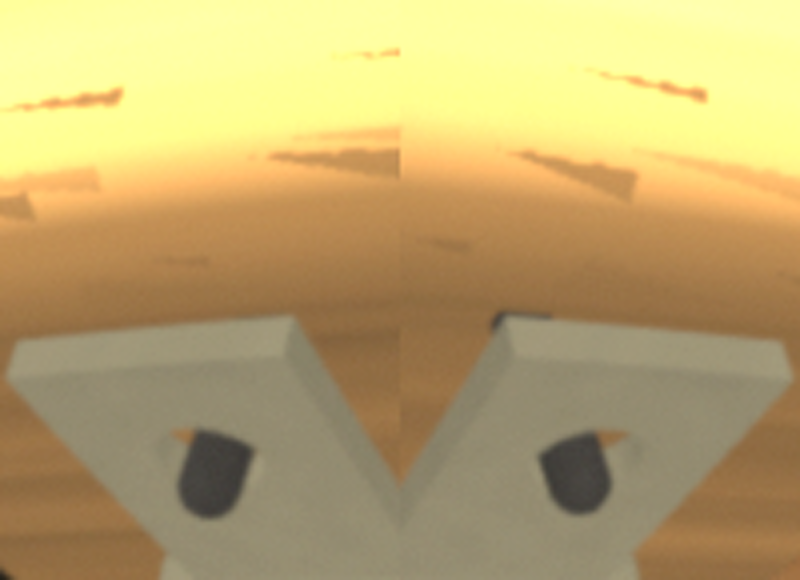

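Both pins show through the holes, at (210,475) and (580,475) in the crop. The lamp rides about 2–3 mm high, so I'll lower it along the pins while pushing home.

```bash
python3 -m crank '{"travel":[[-1.5,0,2],[-1.5,0,2],[0.5,0,4.5],[2.5,0,6.8],[4.5,0,9],[6.6,0,11.3],[8.3,0,13.2],[10,0,15.1],[11.7,0,16.9],[11.7,0,16.9],[11.7,0,16.9]],"delta_rot":[[0,0,0],[0,0,0],[0,0,0],[0,0,0],[0,0,0],[0,0,0],[0,0,0],[0,0,0],[0,0,0],[0,0,0],[0,0,0]],"gripper":[25,25,25,25,25,25,25,25,25,25,25]}' 45
```

```text
clock: 7.57
position: [595.0, 28.7, 203.0]
tcp_rot: [-2.957, -0.131, -0.97]
ft_force: [-3.1, -1.4, -7.3]
gripper_width: 33.9
grip_force: 45.0
```

```bash
python3 -m crank '{"travel":[[0.2,0,1.4],[0.4,0,2.8],[0.4,0,2.8],[0.4,0,2.8]],"delta_rot":[[0,0,0],[0,0,0],[0,0,0],[0,0,0]],"gripper":[25,25,25,25]}' 45; python3 -m crank '{"travel":[[0,0,0],[0,0,0],[0,0,0],[0,0,0],[0,0,0]],"delta_rot":[[0,0,0],[0,0,0],[0,0,0],[0,0,0],[0,0,0]],"gripper":[46,46,46,46,46]}'
python3 - <<'E'
from h import *
from rig import *
s,R=st()
for n in("wrist","scene"):
    f=grab_frame(n);cv2.imwrite(f"pics/{n}5.png",f["img"][:,:,::-1]);np.savez(f"pics/{n}5.npz",**{k:f[k] for k in("img","intrinsics","R","t")})
E
```

```text
clock: 7.9
position: [595.1, 29.0, 200.5]
tcp_rot: [-2.958, -0.133, -0.965]
ft_force: [-29.5, -4.3, 8.9]
gripper_width: 33.6
grip_force: 45.0
clock: 8.32
position: [598.3, 28.6, 202.7]
tcp_rot: [-2.956, -0.13, -0.975]
ft_force: [0.7, -0.2, 0.1]
gripper_width: 46.2
grip_force: 0.0
t 8.32 p [598.3  28.6 202.7] q [-0.254 -0.05   2.079  0.399  0.538  0.945] F [ 0.7 -0.2  0.1] w 46.2 R [[0.8, 0.088, 0.593], [0.071, -0.996, 0.051], [0.595, 0.001, -0.804]]
```

View pics/wrist5.png

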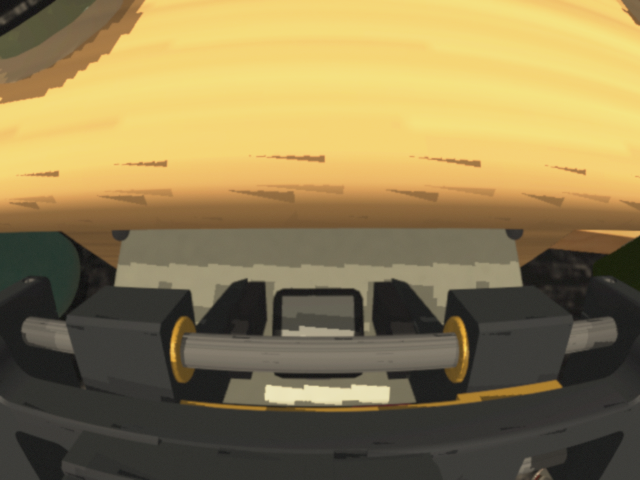

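The lamp hangs level below the shelf and the jaws are clear of the pod at (318,330). Retreating.

```bash
python3 -m crank '{"travel":[[0,0,0],[0,0,-6],[0,0,-25],[0,0,-55],[0,0,-85],[0,0,-110],[0,0,-110],[0,0,-110]],"delta_rot":[[0,0,0],[0,0,0],[0,0,0],[0,0,0],[0,0,0],[0,0,0],[0,0,0],[0,0,0]],"gripper":[60,60,60,60,60,60,60,60]}'
python3 - <<'E'
from h import *
from rig import *
s,R=st()
f=grab_frame("wrist");cv2.imwrite("pics/w6.png",f["img"][:,:,::-1]);np.savez("pics/w6.npz",**{k:f[k] for k in("img","intrinsics","R","t")})
p=T2([651-65*np.cos(.0892),34.3-65*np.sin(.0892),.0892],[[62.5,85,95],[62.5,-85,95],[-30,110,62],[-30,-110,62],[-17,-17,103],[-17,17,103]],118.2);print(p.round(1).tolist(),proj(f,p,True).round(1).tolist())
E
for a in "500 20 200 5.1 40" "480 18 110 5.1 25" "500 20 110 5.1 30" "545 24 110 5.1 30" "545 24 130 5.1 30" "545 24 110 5.1 20" "545 24 130 5.1 20"; do echo $a; python3 go.py $a|tail -2;done
```

```text
clock: 9.08
position: [532.7, 22.7, 292.2]
tcp_rot: [-2.956, -0.13, -0.978]
ft_force: [-0.5, -0.2, -0.5]
gripper_width: 59.7
grip_force: 0.0
t 9.08 p [532.7  22.7 292.2] q [-0.32  -0.36   2.135  0.335  0.796  0.998] F [-0.5 -0.2 -0.5] w 59.7 R [[0.799, 0.087, 0.595], [0.071, -0.996, 0.05], [0.597, 0.002, -0.803]]
[[640.9, 118.7, 213.2], [656.1, -50.6, 213.2], [546.6, 135.4, 180.2], [566.2, -83.7, 180.2], [570.8, 10.1, 221.2], [567.8, 43.9, 221.2]] [[204.1, 172.5], [430.8, 172.1], [171.9, 302.9], [463.3, 302.6], [344.6, 272.3], [290.0, 272.4]]
500 20 200 5.1 40
travel [-77.3   0.   64.1] rot [ 0.1  13.53 -0.03]
ik [-0.39 -0.37  2.46  1.02  0.42  0.28] 0.0 ctr [525.9  22.4 299.3]
480 18 110 5.1 25
travel [-144.3    0.2  123.5] rot [ 1.000e-01  2.853e+01 -1.000e-02]
ik [-0.48 -0.09  2.58  1.98  0.58 -0.83] 0.03713 ctr [525.9  22.4 299.3]
500 20 110 5.1 30
travel [-1.290e+02 -1.000e-01  1.359e+02] rot [ 1.000e-01  2.353e+01 -2.000e-02]
ik [-0.44 -0.07  2.58  2.14  0.54 -0.94] 0.00176 ctr [525.9  22.4 299.3]
545 24 110 5.1 30
travel [-9.270e+01 -1.000e-01  1.627e+02] rot [ 1.000e-01  2.353e+01 -2.000e-02]
ik [-0.37  0.06  2.47  2.31  0.55 -1.06] 0.0 ctr [525.9  22.4 299.3]
545 24 130 5.1 30
travel [-8.080e+01 -1.000e-01  1.466e+02] rot [ 1.000e-01  2.353e+01 -2.000e-02]
ik [-0.37 -0.01  2.48  2.22  0.5  -0.95] 0.0 ctr [525.9  22.4 299.3]
545 24 110 5.1 20
travel [-9.100e+01 -1.000e-01  1.618e+02] rot [ 1.000e-01  3.353e+01 -1.000e-02]
ik [-0.41  0.17  2.51  2.49  0.84 -1.28] 0.0 ctr [525.9  22.4 299.3]
545 24 130 5.1 20
travel [-7.910e+01 -1.000e-01  1.457e+02] rot [ 1.000e-01  3.353e+01 -1.000e-02]
ik [-0.41  0.09  2.53  2.45  0.78 -1.22] 0.0 ctr [525.9  22.4 299.3]
```

View pics/w6.png

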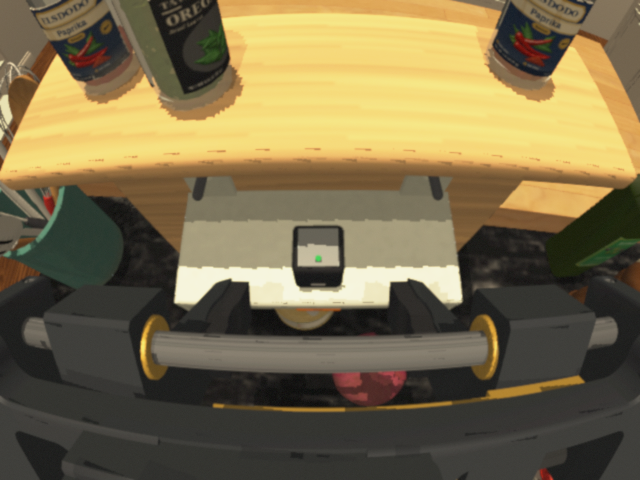

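Lamp is home: hood corners at (174,303) and (463,304) match the predicted seat, and the pins show in front of the ears. Next I plan the rocker push.

```bash
cat > go2.py <<'E'
from ik import *
# go2.py sx sz pitch ... : TCP at shelf x,z ; IK chained
s,R=st();q=np.array(s["q"])
a=list(map(float,sys.argv[1:]))
for i in range(0,len(a),3):
    sx,z,pt=a[i:i+3];yw=np.degrees(.0892);x=np.array([651+sx*np.cos(.0892),34.3+sx*np.sin(.0892),z]);R2=tool(yw,pt)
    q,c=ik(x,R2,q);print(a[i:i+3],"travel",(R.T@(x-s["position"])).round(1),"rot",np.degrees(Ro.from_matrix(R.T@R2).as_rotvec()).round(2),"ik",q.round(2),c.round(5))
u=np.array([np.cos(.0892),np.sin(.0892),0]);print("u in tool",(R.T@u).round(3),"up in tool",R[2].round(3),"shelf x",((s["position"]-[651,34.3,0])@u).round(1),"y",((s["position"]-[651,34.3,0])@[-u[1],u[0],0]).round(1))
E
python3 go2.py -145 260 45 -140 200 40 -125 150 35 -122 126 30 -92 126 30 -92 145 30; python3 go2.py -125 150 30 -122 126 25 -92 126 25 -92 145 25
```

```text
t 9.13 p [532.4  23.  290.5] q [-0.319 -0.358  2.136  0.335  0.796  0.998] F [ 0.1  0.  -1.2] w 60.3 R [[0.801, 0.087, 0.592], [0.071, -0.996, 0.051], [0.594, 0.001, -0.804]]
[-145.0, 260.0, 45.0] travel [-38.9  -0.7   9.1] rot [ 0.11  8.53 -0.04] ik [-0.38 -0.49  2.35  0.58  0.63  0.74] 0.0
[-140.0, 200.0, 40.0] travel [-70.5  -0.8  60.4] rot [ 0.11 13.53 -0.03] ik [-0.4  -0.41  2.48  0.98  0.45  0.31] 0.0
[-125.0, 150.0, 35.0] travel [-88.2  -0.8 109.5] rot [ 0.11 18.53 -0.03] ik [-0.4  -0.23  2.52  1.71  0.4  -0.45] 0.0
[-122.0, 126.0, 30.0] travel [-100.    -0.9  130.6] rot [ 0.11 23.53 -0.03] ik [-0.42 -0.1   2.56  2.14  0.52 -0.91] 0.0
[-92.0, 126.0, 30.0] travel [-75.9  -0.9 148.4] rot [ 0.11 23.53 -0.03] ik [-0.37 -0.01  2.47  2.22  0.5  -0.95] 0.0
[-92.0, 145.0, 30.0] travel [-64.6  -0.9 133.1] rot [ 0.11 23.53 -0.03] ik [-0.37 -0.07  2.47  2.12  0.46 -0.84] 0.0
u in tool [ 0.804 -0.002  0.594] up in tool [ 0.594  0.001 -0.804] shelf x -119.2 y -0.7
t 9.13 p [532.4  23.  290.5] q [-0.319 -0.358  2.136  0.335  0.796  0.998] F [ 0.1  0.  -1.2] w 60.3 R [[0.801, 0.087, 0.592], [0.071, -0.996, 0.051], [0.594, 0.001, -0.804]]
[-125.0, 150.0, 30.0] travel [-88.2  -0.8 109.5] rot [ 0.11 23.53 -0.03] ik [-0.43 -0.21  2.57  1.98  0.48 -0.73] 0.0
[-122.0, 126.0, 25.0] travel [-100.    -0.9  130.6] rot [ 1.100e-01  2.853e+01 -2.000e-02] ik [-0.44 -0.05  2.58  2.27  0.64 -1.06] 0.00034
[-92.0, 126.0, 25.0] travel [-75.9  -0.9 148.4] rot [ 1.100e-01  2.853e+01 -2.000e-02] ik [-0.39  0.04  2.5   2.36  0.63 -1.11] 0.0
[-92.0, 145.0, 25.0] travel [-64.6  -0.9 133.1] rot [ 1.100e-01  2.853e+01 -2.000e-02] ik [-0.39 -0.03  2.5   2.29  0.59 -1.03] 0.0
u in tool [ 0.804 -0.002  0.594] up in tool [ 0.594  0.001 -0.804] shelf x -119.2 y -0.7
```

```bash
python3 -m crank '{"travel":[[-20,-0.7,4],[-38,-0.7,9],[-38.9,-0.7,9.1],[-54,-0.7,34],[-70.5,-0.8,60.4],[-70.5,-0.8,60.4],[-70.5,-0.8,60.4],[-70.5,-0.8,60.4],[-70.5,-0.8,60.4]],"delta_rot":[[0.1,4,0],[0.1,8.5,0],[0.1,8.5,0],[0.1,11,0],[0.1,13.5,0],[0.1,13.5,0],[0.1,13.5,0],[0.1,13.5,0],[0.1,13.5,0]],"gripper":[0,0,0,0,0,0,0,0,0]}' 20
python3 go2.py -125 150 35 -118 123 30
```

```text
clock: 9.88
position: [512.9, 21.8, 201.1]
tcp_rot: [-2.811, -0.126, -1.308]
ft_force: [-0.1, 0.2, 1.3]
gripper_width: 1.8
grip_force: 0.0
t 9.88 p [512.9  21.8 201.1] q [-0.429 -0.347  2.435  1.025  0.46   0.244] F [-0.1  0.2  1.3] w 1.8 R [[0.641, 0.09, 0.762], [0.057, -0.996, 0.069], [0.765, -0.001, -0.644]]
[-125.0, 150.0, 35.0] travel [-30.3  -0.1  43.4] rot [-0.06  5.08 -0.02] ik [-0.4  -0.23  2.53  1.7   0.4  -0.44] 0.0
[-118.0, 123.0, 30.0] travel [-46.5  -0.1  66.1] rot [-0.06 10.08 -0.02] ik [-0.41 -0.08  2.55  2.16  0.53 -0.93] 0.0
u in tool [0.644 0.001 0.765] up in tool [ 0.765 -0.001 -0.644] shelf x -138.7 y -0.1
```

```bash
python3 -m crank '{"travel":[[-15,0,20],[-30,0,42],[-30.3,0,43.4],[-38,0,55],[-46.5,0,66],[-46.5,0,66],[-46.5,0,66],[-46.5,0,66],[-46.5,0,66]],"delta_rot":[[0,2.5,0],[0,5,0],[0,5,0],[0,7.5,0],[0,10,0],[0,10,0],[0,10,0],[0,10,0],[0,10,0]],"gripper":[0,0,0,0,0,0,0,0,0]}'
python3 go2.py -92 124 30 -92 143 30
python3 - <<'E'
from h import *
from rig import *
f=grab_frame("wrist");g=grab_frame("scene")
cv2.imwrite("pics/x7.png",np.vstack([f["img"][:,:,::-1][::1],]))
cv2.imwrite("pics/s7.png",g["img"][:,:,::-1])
E
```

```text
clock: 10.63
position: [532.7, 24.6, 121.7]
tcp_rot: [-2.678, -0.119, -1.541]
ft_force: [-1.4, 0.2, 0.8]
gripper_width: 0.2
grip_force: 0.0
t 10.63 p [532.7  24.6 121.7] q [-0.449  0.073  2.484  2.223  0.596 -1.034] F [-1.4  0.2  0.8] w 0.2 R [[0.501, 0.091, 0.861], [0.042, -0.996, 0.081], [0.865, -0.004, -0.502]]
[-92.0, 124.0, 30.0] travel [15.4  0.9 21.9] rot [-0.21  0.15 -0.16] ik [-0.37 -0.    2.47  2.22  0.51 -0.96] 0.0
[-92.0, 143.0, 30.0] travel [31.9  0.8 12.4] rot [-0.21  0.15 -0.16] ik [-0.37 -0.07  2.47  2.12  0.47 -0.85] 0.0
u in tool [0.502 0.002 0.865] up in tool [ 0.865 -0.004 -0.502] shelf x -118.7 y 0.8
```

View pics/x7.png

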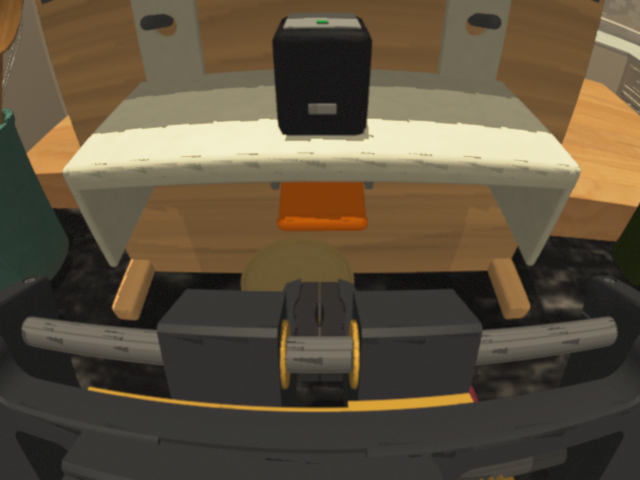

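The rocker is at (322,223), off, with closed fingertips at (320,290) centred just below it. Slide in, then raise.

```bash
python3 -m crank '{"travel":[[5,0.6,8],[10,0.9,17],[13.4,0.9,23.1],[13.4,0.9,23.1],[16.9,0.9,21.1],[20.3,0.9,19.1],[23.8,0.9,17.1],[27.2,0.9,15.1],[27.2,0.9,15.1],[27.2,0.9,15.1]],"delta_rot":[[0,0,0],[0,0,0],[0,0,0],[0,0,0],[0,0,0],[0,0,0],[0,0,0],[0,0,0],[0,0,0],[0,0,0]],"gripper":[0,0,0,0,0,0,0,0,0,0]}'
python3 go2.py -92 145 30
```

```text
clock: 11.57
position: [558.2, 25.5, 137.7]
tcp_rot: [-2.681, -0.119, -1.545]
ft_force: [-2.6, 0.8, -1.1]
gripper_width: 0.4
grip_force: 1.2
t 11.57 p [558.2  25.5 137.7] q [-0.401  0.064  2.425  2.209  0.533 -0.972] F [-2.6  0.8 -1.1] w 0.4 R [[0.499, 0.089, 0.862], [0.044, -0.996, 0.077], [0.865, -0.001, -0.501]]
[-92.0, 145.0, 30.0] travel [ 6.9 -0.5 -2.6] rot [-0.01  0.09 -0.03] ik [-0.37 -0.06  2.47  2.12  0.47 -0.85] 0.0
u in tool [ 0.501 -0.     0.865] up in tool [ 0.865 -0.001 -0.501] shelf x -93.2 y -0.5
```

```bash
python3 -m crank '{"travel":[[0.9,0,-0.5],[1.7,0,-1],[2.6,0,-1.5],[3.5,0,-2],[3.5,0,-2]],"delta_rot":[[0,0,0],[0,0,0],[0,0,0],[0,0,0],[0,0,0]],"gripper":[0,0,0,0,0]}'; python3 -m crank '{"travel":[[0.9,0,-0.5],[1.3,0,-0.8],[1.3,0,-0.8]],"delta_rot":[[0,0,0],[0,0,0],[0,0,0]],"gripper":[0,0,0]}'
```

```text
clock: 11.98
position: [558.9, 25.3, 141.9]
tcp_rot: [-2.68, -0.119, -1.546]
ft_force: [-1.9, 1.4, -0.8]
gripper_width: 0.4
grip_force: 1.0
clock: 12.23
position: [558.5, 25.3, 142.9]
tcp_rot: [-2.681, -0.119, -1.544]
ft_force: [-0.8, -0.1, -3.5]
gripper_width: 0.6
grip_force: 1.7
```

```bash
python3 -m crank '{"travel":[[0.7,0,-0.4],[0.7,0,-0.4],[0.7,0,-0.4]],"delta_rot":[[0,0,0],[0,0,0],[0,0,0]],"gripper":[0,0,0]}'
python3 - <<'E'
from h import *
from rig import *
st()
f=grab_frame("wrist");i=f["img"][:,:,::-1];np.savez("pics/w8.npz",**{k:f[k] for k in("img","intrinsics","R","t")})
cv2.imwrite("pics/x8.png",i)
p=T2([651-65*np.cos(.0892),34.3-65*np.sin(.0892),.0892],[[62.5,85,95],[62.5,-85,95],[-30,110,62],[-30,-110,62],[-17,-17,103],[-17,17,103]],118.2);print(proj(f,p,True).round(1).tolist())
E
```

```text
clock: 12.48
position: [558.3, 25.4, 143.5]
tcp_rot: [-2.682, -0.118, -1.544]
ft_force: [-1.8, -0.4, -4.4]
gripper_width: 0.2
grip_force: 2.4
t 12.48 p [558.3  25.4 143.5] q [-0.401  0.041  2.426  2.176  0.519 -0.934] F [-1.8 -0.4 -4.4] w 0.2 R [[0.5, 0.089, 0.861], [0.044, -0.996, 0.077], [0.865, -0.001, -0.502]]
[[152.5, 75.0], [482.9, 73.9], [47.4, 249.3], [588.7, 248.5], [374.8, 121.0], [257.9, 121.4]]
```

View pics/x8.png

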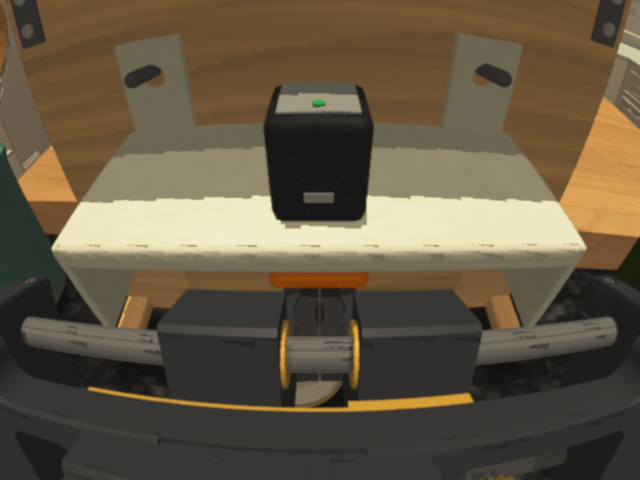

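Rocker nose is now up at (320,281), just under the lip. Withdraw down and back, then check it.

```bash
python3 -m crank '{"travel":[[-5,0,3],[-10,0,6],[-15,0,9],[-18,0,10.5],[-18,0,10.5],[-25,0,-2],[-31.4,0,-12.6],[-31.4,0,-12.6],[-31.4,0,-12.6],[-31.4,0,-12.6]],"delta_rot":[[0,0,0],[0,0,0],[0,0,0],[0,0,0],[0,0,0],[0,0,0],[0,0,0],[0,0,0],[0,0,0],[0,0,0]],"gripper":[0,0,0,0,0,0,0,0,0,0]}'
python3 - <<'E'
from h import *
from rig import *
st()
f=grab_frame("wrist");i=f["img"][:,:,::-1];np.savez("pics/w9.npz",**{k:f[k] for k in("img","intrinsics","R","t")})
cv2.imwrite("pics/x9.png",i)
L=[651-65*np.cos(.0892),34.3-65*np.sin(.0892),.0892]
for a in(0,.3,.42,.5):
    # nose: rot about pivot (8,30); off vector (-30,-8)
    c,s=np.cos(a),np.sin(a);v=np.array([-30*c-8*s,-8*c+30*s]) ;
    n=[8+v[0],0,30+v[1]];
    print(a,np.round(n,1),proj(f,T2(L,[n],118.2),True).round(1).tolist())
print("lip",proj(f,T2(L,[[-30,0,50],[-30,110,62],[-30,-110,62]],118.2),True).round(1).tolist())
hsv=cv2.cvtColor(i,cv2.COLOR_BGR2HSV);m=cv2.inRange(hsv,(5,220,120),(14,255,255));m[:100]=0;m[:,:250]=0;m[:,400:]=0
ys,xs=np.nonzero(m);print("orange rows",ys.min(),ys.max(),"cols",xs.min(),xs.max())
E
```

```text
clock: 13.37
position: [533.1, 22.6, 124.0]
tcp_rot: [-2.68, -0.119, -1.548]
ft_force: [0.5, 0.2, 1.0]
gripper_width: 0.2
grip_force: 0.0
t 13.37 p [533.1  22.6 124. ] q [-0.452  0.066  2.485  2.22   0.594 -1.033] F [0.5 0.2 1. ] w 0.2 R [[0.498, 0.089, 0.863], [0.044, -0.996, 0.077], [0.866, -0.0, -0.5]]
0 [-22.   0.  22.] [[316.3, 227.4]]
0.3 [-23.    0.   31.2] [[316.1, 212.8]]
0.42 [-22.7   0.   34.9] [[316.0, 205.4]]
0.5 [-22.2   0.   37.4] [[316.0, 200.0]]
lip [[315.7, 186.6], [55.1, 173.5], [578.9, 172.4]]
orange rows 189 209 cols 270 364
```

View pics/x9.png

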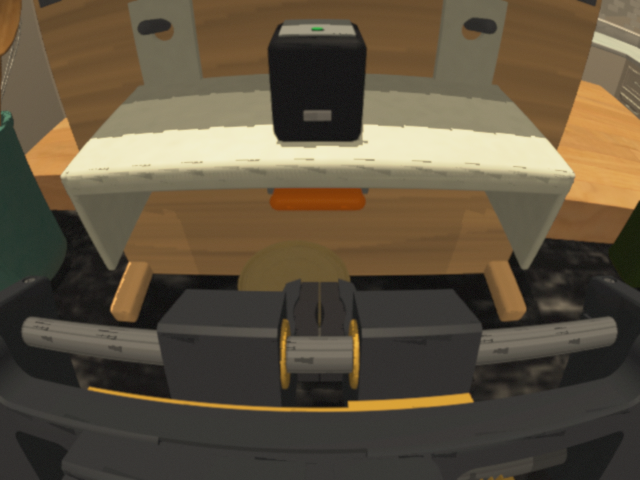

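Run:
```python
import cv2,numpy as np
for n in("x7","x9"):
    i=cv2.imread(f"pics/{n}.png");hsv=cv2.cvtColor(i,cv2.COLOR_BGR2HSV);m=cv2.inRange(hsv,(3,200,90),(16,255,255))
    for c in(300,340): 
        r=np.nonzero(m[120:270,c])[0]+120;print(n,c,"orange",r.min(),r.max(),"pod bottom",[int(x) for x in np.nonzero(np.diff(i[100:160,c].sum(1).astype(int))>150)[0]+100][:3])
    print(i[176:194,340].sum(1).tolist())
```

```text
x7 300 orange 183 230 pod bottom []
x7 340 orange 183 229 pod bottom []
[313, 316, 310, 310, 291, 264, 224, 202, 199, 204, 202, 201, 204, 203, 203, 205, 201, 201]
x9 300 orange 189 209 pod bottom []
x9 340 orange 189 209 pod bottom []
[319, 309, 308, 316, 314, 313, 316, 313, 315, 310, 295, 265, 225, 194, 194, 197, 192, 196]
```

Between the two views the nose rose 26.7 px relative to the lamp; full travel would be 27.4 px and the "on" threshold 22 px. The rocker is therefore at about 0.49, which is on. The lamp is still home and the arm is clear, so I'll hand in.

```bash
python3 -c "
from rig import *
print(close_job())"
```

```text
the job is handed in; nothing more can be done
None
```

The lamp hangs on both pins against the board, released, and its rocker is on (about 0.49 rad, read from the camera views); the arm ended clear of everything, and the job was handed in at about 13.5 s.

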